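# Tool up the tube-bending plate with its grooved rolls

### The job

Set up the bending plate for round tube. Pick out the smooth grooved rolls and slip each one over the spindle made for it, hub upward and right down on its foot: the big former on the thick spindle, one small roll on each thin spindle; then put the plain clamp collar over the thick spindle so that it sits on top of the former. The toothed rolls are for flat bar: leave them where they are.

Things in the scene. Friction and masses are not known exactly. Their poses are not given: they have to be found in the camera images.
- bend_plate: Bending plate fixed on the table, grey with three T-slots along its y, 240 mm (x) by 260 mm (y), 22 mm thick, with a low bolt head in each corner (28 mm above the table). The three spindles stand on it, one in each slot, about 120 to 170 mm apart; which stands where differs between starts. Origin: centre of its underside.
- thick_spindle: The thick spindle, fixed upright on the bending plate: dark foot 60 mm across, 8 mm high; bright post 24 mm thick, parallel to 66 mm above the origin, then a nose that narrows to 9 mm at the tip, 82 mm up. Origin: centre of the foot's underside, on the plate's top (22 mm above the table); z up. Home heights of undersides above the origin: former 8 mm (on the foot), collar 48 mm (on the hub).
- thin_spindle_a: One of two identical thin spindles fixed upright on the bending plate: dark round foot 44 mm across, 8 mm high; bright post 16 mm thick, parallel to 50 mm above the origin, then a nose that narrows to 6 mm at the tip, 62 mm up. Origin: centre of the foot's underside, on the plate's top (22 mm above the table); z up the post. A roll is home on the foot: underside 8 mm above the origin.
- thin_spindle_b: One of two identical thin spindles fixed upright on the bending plate: dark round foot 44 mm across, 8 mm high; bright post 16 mm thick, parallel to 50 mm above the origin, then a nose that narrows to 6 mm at the tip, 62 mm up. Origin: centre of the foot's underside, on the plate's top (22 mm above the table); z up the post. A roll is home on the foot: underside 8 mm above the origin.
- former: The former, the biggest grooved roll, grey steel, smooth, standing on the table with its axis upright: barrel 68 mm across and 26 mm high with a round groove about its middle, on top of it a round hub 44 mm across and 14 mm high (top 40 mm above the underside), bore 29 mm through. Grip it across the hub. About 450 g. Origin: centre of the underside, z up the axis.
- small_roll_a: One of two identical small tube rolls, smooth grey steel, standing axis upright: barrel 50 mm across and 26 mm high with a round groove about its middle, on it a round hub 34 mm across and 14 mm high (top 40 mm above the underside), bore 21 mm right through. Grip it across the hub. About 250 g. Origin: centre of the underside, z up the axis.
- small_roll_b: One of two identical small tube rolls, smooth grey steel, standing axis upright: barrel 50 mm across and 26 mm high with a round groove about its middle, on it a round hub 34 mm across and 14 mm high (top 40 mm above the underside), bore 21 mm right through. Grip it across the hub. About 250 g. Origin: centre of the underside, z up the axis.
- collar: Clamp collar lying flat on the table: a plain thick ring of blackened steel, 44 mm across, 16 mm high, bore 29 mm, with a thin slit and a small clamping screw (nothing to tighten). About 120 g. Origin: centre of the underside, z up the axis.
- toothed_roll_a: One of two toothed rolls for flat bar, not wanted for this job: grey steel, 51 mm across, 30 mm high, bore 21 mm, sixteen coarse teeth round the rim (cog-like outline from above), flat top without a hub. Origin: centre of the underside, z up the axis.
- toothed_roll_b: One of two toothed rolls for flat bar, not wanted for this job: grey steel, 51 mm across, 30 mm high, bore 21 mm, sixteen coarse teeth round the rim (cog-like outline from above), flat top without a hub. Origin: centre of the underside, z up the axis.
There are look-alikes about, which are no part of the job. What is shaped like the small_roll_b but pink is not meant.

How it is judged:
By the outcome, as a careful person would: the job done as asked, in the order asked, and still so for the second after the job is handed in, with the robot touching nothing.
It also fails if it takes over 104 s, if anything falls off the work surface, if the arm or the gripper's body presses on something with over 40 N, if the wrist force passes 120 N, or if a joint passes its speed limit or range.

### The arm

A 6-joint arm with a two-finger parallel gripper is mounted at the origin on a cart in front of the work surface, level with it; the furniture and walls round the work are solid. World frame = base frame: x ahead of the robot, y to its left, z up, the work surface at z = 0. Lengths are in mm, angles in degrees, forces in N, time in s.
With the tool pointing down it reaches from about 350 to 850 mm from the base axis. Payload 8.1 kg.
Tool frame: the origin (TCP) lies between the finger pads; the fingertips stand 22 mm ahead of it and the grasp point (between the pads) lies 3 mm ahead of it; z points along the fingers, y is the line along which they close (so a half turn about z gives the same grasp; the last joint's range is limited). The gripper opens to 85 mm and grips with 20 to 120 N. Pads are 22 mm wide; open, the fingers measure 114 mm over their backs; the gripper's body (76 mm by 85 mm) begins 54 mm behind the grasp point. The pads swing forward as they close: fully open they stand 13 mm farther back than shut.
Start: joints at [-4.893, 7.471, 85.268, -0, 87.261, -4.893], TCP at [600.005, 0.022, 253.292] pointing down, gripper open.
Joint ranges: [-169.43, 169.43], [-51.17, 129.36], [1.28, 143.12], [-76.62, 256.62], [0, 156.53], [-152.29, 152.29]. Speed limits (degrees/s): [136.94, 136.94, 159.86, 180, 180, 180].

### API

Orientations are given as [roll, pitch, yaw] about the fixed x, y, z axes, in that order (R = Rz(yaw) Ry(pitch) Rx(roll)).
In Python, from bench import r, vision gives the robot as it stands.
- The arm moves only by the tool step_arm, never from a script. Its argument "targets" is a list that holds one entry, the list of rows, each a list of 6 numbers: the shift along the world's x, y, z in mm, then the turn, a rotation vector about the world's x, y, z in rad. In form: [[[x, y, z, rx, ry, rz], ...]]. A call has 1 to 12 rows; each row is the pose to reach, as a shift and turn from the pose commanded when the call began; what a row does not reach only later rows make up. A row lasts 1/12 s, in which the tool goes at most 41.7 mm and 7.16 degrees, less where a joint would pass 70% of its speed; a pose out of reach is approached as far as the arm can. A call with a gripper value outside its range is refused whole. "fingers" is the gripper's target within -1 to 1 (shut at 1, half-way at 0, fully open at -1), set as the call begins (left out, the last holds). The fingers move at their own pace and stop on an object; "newtons" is the grip in N (left out, the last holds). Time passes only in rows, so rows that repeat a pose let the fingers close. It gives the time, the measured TCP pose, the force, the opening and the grip force at its end, in the units of the state.
- r.sense(): the state, without advancing time (a new reading comes with each control period).
- vision.snapshot(name): name is "scene" or "side" or "wrist"; returns a dict with "img" (400x640x3 uint8, blue, green, red), "mtx" (3x3 intrinsics, pixels), "eye" and "attitude" of the camera in the world. Camera axes: x right, y up, looking along -z (the intrinsics and any distortion apply to the point x, -y, -z); pixel columns grow to the right and rows downward; lengths in mm; the calibration is good to about 2 mm. A picture is of the moment at which its call begins. There is no depth.
- r.hand_in(): hands the job in; it is judged then, once.
The state is a dict: "time": time; "joint_pos": joint angles; "qd": joint speeds; "joint_efforts": joint torques, N m; "tool_pos": TCP position; "tcp_rot": TCP orientation; "ft_force": force on the tool from outside, world axes, zero at the start; "wrist_torque": the same for the moment, N m; "finger_gap": finger opening in mm; "grip_force": force on a finger pad.
Only numpy, scipy, OpenCV 4.12 (cv2) and the standard library are available. Lean on these libraries where they do the work, as an engineer would, in place of code of your own. Each camera call takes 0.05 s, during which the arm holds its last target. There are 200 camera calls.

## Working session

There is one attempt and no reset: what is moved stays moved. The work goes in short steps, Python scripts to look and compute and a tool call to move; the robot and the scene stay as the last step left them, time stands still between calls to the robot, and variables do not carry over. Pictures are saved under pics/ and viewed, at most 14 in all, crops included, and the job is handed in when it is done.

Besides the shell and the picture viewer there is one more tool, called after "Request:" as name(argument=value, ...), one argument or row to a line, values as JSON. step_arm: Moves the arm, as the interface text tells. Its arguments: {"type":"object","properties":{"targets":{"type":"array"},"fingers":{"type":"number"},"newtons":{"type":"number"}},"required":["targets"]}

```bash
mkdir -p pics; ls; python3 - <<'E'
from bench import r, vision
import cv2,numpy as np
for n in ("scene","side","wrist"):
    s=vision.snapshot(n); cv2.imwrite(f"pics/{n}0.png",s["img"]); print(n,s["mtx"],s["eye"],s["attitude"],[k for k in s])
print(r.sense())
E
```

```text
pics
scene [[415.44412794   0.         316.6534202 ]
 [  0.         415.44412794 195.68201643]
 [  0.           0.           1.        ]] [-266.55637311 -641.80259662  598.01757028] [ 61.3651796    0.69629561 -55.66206709] ['img', 'mtx', 'eye', 'attitude']
side [[504.76707385   0.         324.08803645]
 [  0.         504.76707385 202.57511729]
 [  0.           0.           1.        ]] [  343.52321524 -1051.46650549   750.64173789] [ 54.98725033   0.4053814  -10.37400018] ['img', 'mtx', 'eye', 'attitude']
wrist [[338.46752895   0.         318.46800722]
 [  0.         338.46752895 201.14578302]
 [  0.           0.           1.        ]] [600.48788012  83.47192032 373.23961568] [-1.90388649e+01  1.43194230e-01  1.26486520e-02] ['img', 'mtx', 'eye', 'attitude']
{'time': 0.15, 'joint_pos': array([-4.89351750e+00,  7.50716580e+00,  8.53149439e+01, -3.63114189e-04,
        8.72623245e+01, -4.89303419e+00]), 'qd': array([-0.03062151, -0.16797072, -0.19554895, -0.06698068, -0.07508793,
       -0.01136865]), 'joint_efforts': array([ 1.01583330e-03, -5.70061326e+01, -5.01160097e+01, -1.39109225e-04,
        9.69119486e-03, -7.10949371e-05]), 'tool_pos': array([5.99603560e+02, 4.93106587e-02, 2.52464594e+02]), 'tcp_rot': array([-1.79915843e+02, -6.84052927e-03,  8.99995293e+01]), 'ft_force': array([-0.34087533, -0.13532341, -0.49257653]), 'wrist_torque': array([-0.00086243,  0.0288663 , -0.01531679]), 'grip_force': 0.0, 'finger_gap': 85.40003702621641}
```

View pics/scene0.png

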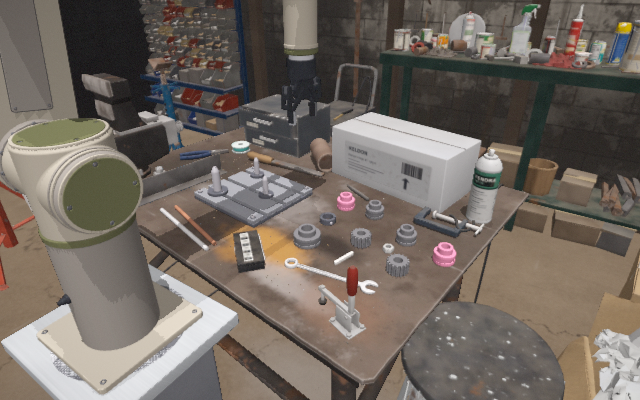

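View pics/wrist0.png

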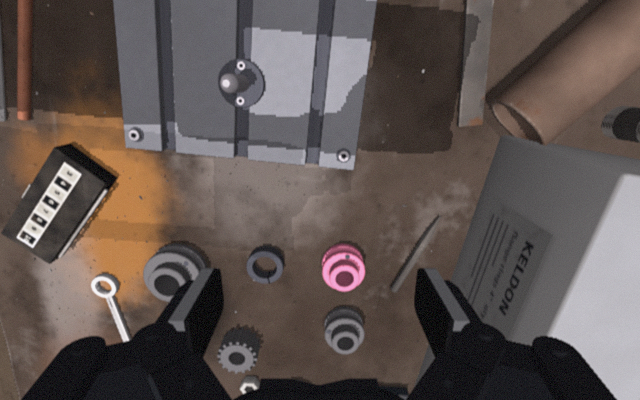

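The wrist view shows the former (180,275), collar (265,264), pink roll (344,268), small roll A (345,330), one toothed roll (238,355) and a thin spindle (240,83). In the scene view the other small roll is at (406,234).

```bash
cat > h.py <<'E'
import numpy as np, cv2
from scipy.spatial.transform import Rotation as R
from bench import r, vision
def w(s,u,v,z):
    K=s["mtx"]; d=np.array([(u-K[0,2])/K[0,0],-(v-K[1,2])/K[1,1],-1.])
    d=R.from_euler("xyz",s["attitude"],degrees=True).apply(d); e=np.array(s["eye"])
    return (e+d*(z-e[2])/d[2]).round(1)
def px(s,p):
    K=s["mtx"]; c=R.from_euler("xyz",s["attitude"],degrees=True).inv().apply(np.array(p)-s["eye"])
    return np.array([K[0,2]+K[0,0]*c[0]/-c[2],K[1,2]+K[1,1]*c[1]/c[2]]).round(1)
def crop(s,x0,y0,x1,y1,k,name):
    cv2.imwrite("pics/"+name,cv2.resize(s["img"][y0:y1,x0:x1],None,fx=k,fy=k,interpolation=cv2.INTER_CUBIC))
def snap(n):
    s=vision.snapshot(n); return s
E
python3 - <<'E'
from h import *
import pickle
s=snap("side"); c=snap("scene"); wr=snap("wrist"); pickle.dump((s,c,wr),open("s0.pkl","wb"))
crop(s,120,90,520,390,2,"side1.png"); crop(c,180,140,470,290,2.7,"scene1.png")
for n,u,v,z in [("former",177,285,40),("collar",265,264,8),("small",345,340,40),("tooth",238,357,30),("thin tip",228,82,84)]: print(n,w(wr,u,v,z))
E
```

```text
former [ 438.6 -133.1   40. ]
collar [ 534.7 -124.     8. ]
small [ 632.3 -210.1   40. ]
tooth [ 497.3 -245.9   30. ]
thin tip [527.1  85.2  84. ]
```

View pics/side1.png

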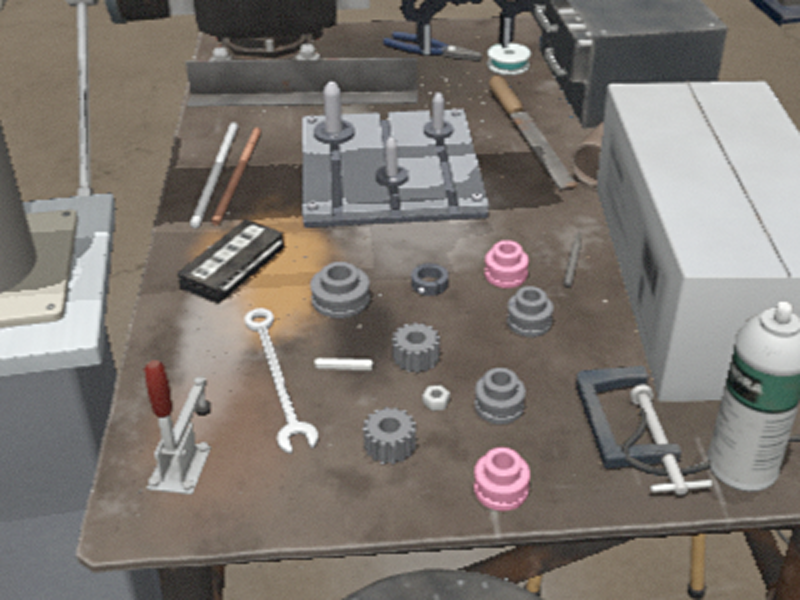

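View pics/scene1.png

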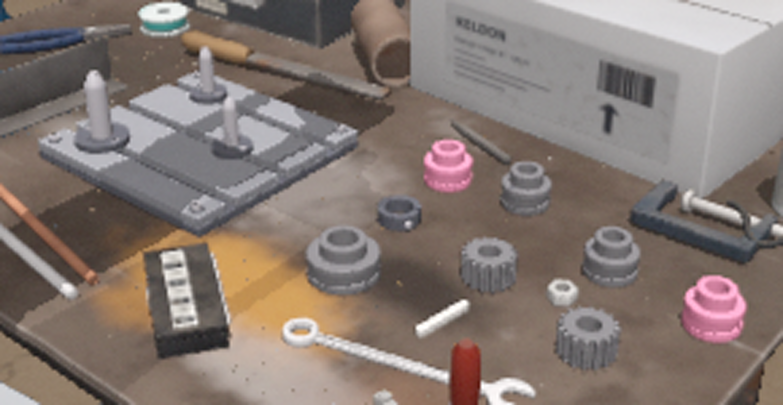

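Side view: thick spindle tip at (332,84) in the crop, thin tips (437,95) and (391,139). Hub tops: former (341,271), small rolls (531,296) and (501,378). The collar is at (430,272). The pink and toothed ones are clearly distinct.

```bash
python3 - <<'E'
from h import *
import pickle
s,c,wr=pickle.load(open("s0.pkl","rb"))
for n,a,b,z in [("former",(341,271),(344,238),40),("collar",(430,272),(400,206),16),("smallA",(531,296),(527,173),40),("smallB",(501,378),(614,238),40),
  ("thick tip",(332,84),(94,73),104),("thinA tip",(437,95),(207,50),84),("thinB tip",(391,139),(230,98),84),("thick foot",(334,131),(102,138),30),("thinA foot",(438,129),(208,92),30),("thinB foot",(393,176),(233,147),30),
  ("toothA",(416,337),(489,254),30),("toothB",(389,423),(590,324),30)]:
    print(n,w(s,120+a[0]/2,90+a[1]/2,z),w(c,180+b[0]/2.7,140+b[1]/2.7,z))
E
```

```text
former [ 428.6 -128.6   40. ] [ 424.  -134.4   40. ]
collar [ 535.3 -119.4   16. ] [ 531.4 -125.4   16. ]
smallA [ 630.8 -214.    40. ] [ 620.7 -218.5   40. ]
smallB [ 564.8 -334.6   40. ] [ 557.9 -338.6   40. ]
thick tip [462.7 215.5 104. ] [459.4 214.2 104. ]
thinA tip [607.7 192.3  84. ] [604.4 186.1  84. ]
thinB tip [523.6  83.4  84. ] [522.4  81.3  84. ]
thick foot [461.6 213.5  30. ] [453.6 209.4  30. ]
thinA foot [609.3 190.5  30. ] [603.5 189.5  30. ]
thinB foot [524.5  77.9  30. ] [515.7  76.4  30. ]
toothA [ 494.3 -246.2   30. ] [ 486.6 -250.    30. ]
toothB [ 445.1 -364.9   30. ] [ 442.2 -368.9   30. ]
```

Request:
step_arm(
  targets=[
    [[-170,-131,-103,0,0,0],[-170,-131,-103,0,0,0],[-170,-131,-103,0,0,0],[-170,-131,-103,0,0,0],[-170,-131,-103,0,0,0],[-170,-131,-103,0,0,0],[-170,-131,-103,0,0,0],[-170,-131,-103,0,0,0],[-170,-131,-103,0,0,0]],
  ],
  fingers=-1,
  newtons=60,
)

```text
time: 1.05
tool_pos: [430.7, -131.1, 151.0]
tcp_rot: [179.9, 0.0, 90.0]
ft_force: [0.5, -0.4, -0.1]
finger_gap: 85.4
grip_force: 0.0
```

```bash
python3 - <<'E'
from h import *
import pickle
wr=snap("wrist"); pickle.dump(wr,open("w1.pkl","wb")); crop(wr,120,50,520,350,2,"w1.png")
print(r.sense()["tool_pos"],r.sense()["tcp_rot"],wr["eye"],wr["attitude"])
E
```

```text
[ 431.18010995 -130.93540285  151.36943144] [1.79887246e+02 2.87967310e-02 9.00098642e+01] [431.3055974  -47.65836456 271.88714981] [-19.06124487  -0.03775456  -0.03000307]
```

View pics/w1.png

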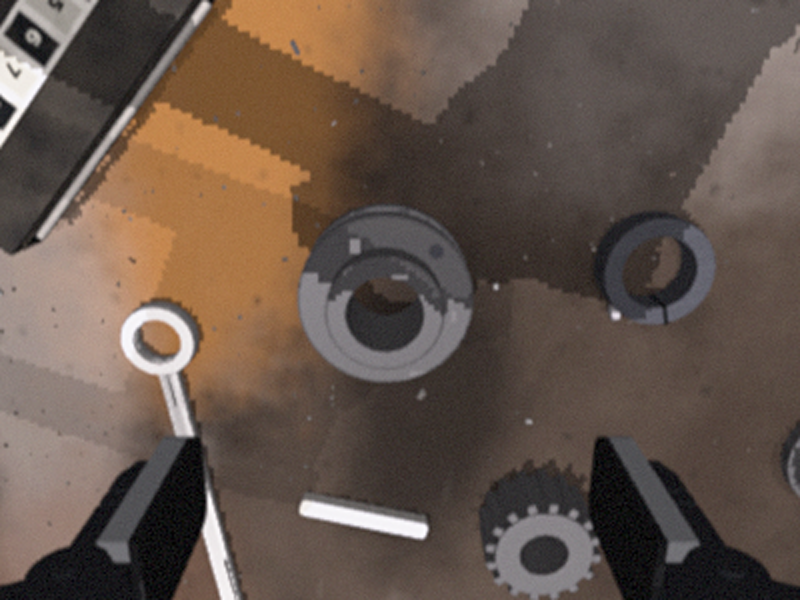

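```bash
python3 - <<'E'
from h import *
import pickle
wr=pickle.load(open("w1.pkl","rb"))
print(w(wr,312.5,206.5,40),w(wr,449.5,184.5,16), px(wr,r.sense()["tool_pos"]-[0,0,111]))
# hub radius check, barrel
print(w(wr,120+325/2,206.5,40),w(wr,120+447/2,206.5,40),w(wr,120+345/2,206.5,40),w(wr,120+425/2,206.5,40))
print(r.sense()["tool_pos"])
E
```

```text
[ 427.1 -131.9   40. ] [ 534.5 -122.3   16. ] [318.1 205.4]
[ 405.2 -131.9   40. ] [ 449.7 -131.9   40. ] [ 412.5 -131.9   40. ] [ 441.6 -131.9   40. ]
[ 431.18010995 -130.93540285  151.36943144]
```

Request:
step_arm(
  targets=[
    [[-4,-1,-40,0,0,0],[-4,-1,-75,0,0,0],[-4,-1,-95,0,0,0],[-4,-1,-99,0,0,0],[-4,-1,-99,0,0,0]],
  ],
)

```text
time: 1.52
tool_pos: [425.9, -131.1, 50.5]
tcp_rot: [-179.9, -0.1, 90.1]
ft_force: [0.1, -0.3, 0.5]
finger_gap: 85.6
grip_force: 0.0
```

Request:
step_arm(
  targets=[
    [[0,0,0,0,0,0],[0,0,0,0,0,0],[0,0,0,0,0,0],[0,0,0,0,0,0],[0,0,0,0,0,0],[0,0,0,0,0,0],[0,0,0,0,0,0],[0,0,0,0,0,0]],
  ],
  fingers=1,
  newtons=60,
)

```text
time: 2.18
tool_pos: [427.2, -132.5, 53.6]
tcp_rot: [179.9, 0.1, 90.0]
ft_force: [-6.6, 1.2, 14.4]
finger_gap: 40.4
grip_force: 58.7
```

Request:
step_arm(
  targets=[
    [[0,0,10,0,0,0],[0,0,30,0,0,0],[0,0,50,0,0,0],[0,0,80,0,0,0],[0,0,110,0,0,0],[0,0,110,0,0,0]],
  ],
)

```text
time: 2.68
tool_pos: [429.3, -133.4, 168.5]
tcp_rot: [179.5, 0.2, 90.0]
ft_force: [1.2, -1.2, -2.8]
finger_gap: 40.7
grip_force: 61.7
```

```bash
python3 - <<'E'
from h import *
import pickle
wr=snap("wrist"); pickle.dump(wr,open("w2.pkl","wb")); crop(wr,120,100,520,400,2,"w2.png")
print(r.sense()["tool_pos"],r.sense()["ft_force"],wr["eye"],r.sense()["finger_gap"])
E
```

```text
[ 428.43244667 -133.0598164   165.63110702] [-0.20882022  0.10664336 -4.14548799] [428.92016168 -49.48776072 289.07512115] 40.700571656824586
```

View pics/w2.png

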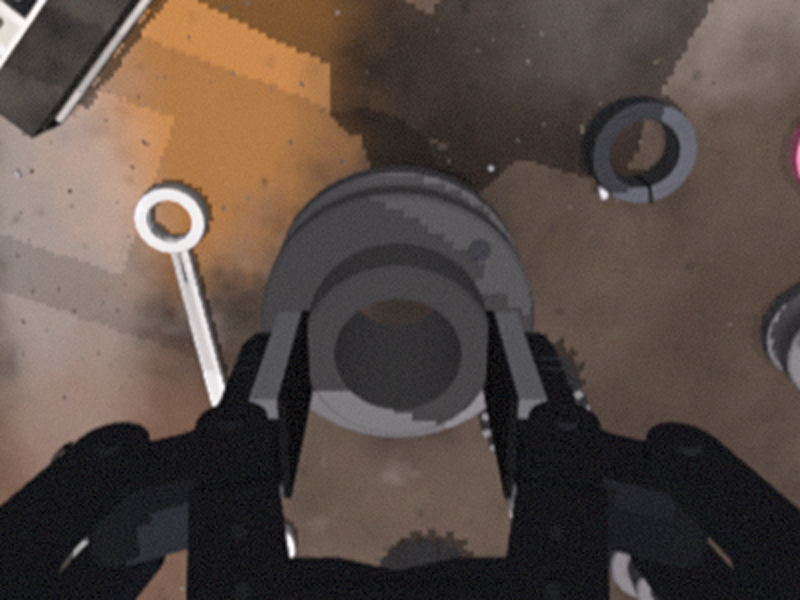

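The former is held level, its bore centre at (398,355) in the crop. Now I'll look at the thick spindle from almost straight above.

Request:
step_arm(
  targets=[
    [[3,15,10,0,0,0],[6,45,20,0,0,0],[10,80,26,0,0,0],[15,115,26,0,0,0],[19,150,26,0,0,0],[23,185,26,0,0,0],[28,220,26,0,0,0],[31,245,26,0,0,0],[33,257,26,0,0,0],[33,263,26,0,0,0],[33,263,26,0,0,0],[33,263,26,0,0,0]],
  ],
)

```text
time: 3.73
tool_pos: [458.5, 130.1, 186.5]
tcp_rot: [-179.9, 0.1, 90.0]
ft_force: [-0.3, -0.3, -4.5]
finger_gap: 40.5
grip_force: 61.6
```

```bash
python3 - <<'E'
from h import *
import pickle
wr=snap("wrist"); pickle.dump(wr,open("w3.pkl","wb")); crop(wr,220,0,620,300,2,"w3.png")
w2=pickle.load(open("w2.pkl","rb"))
print(w(w2,319,277.5,152))
print(r.sense()["tool_pos"],r.sense()["tcp_rot"],r.sense()["ft_force"],wr["eye"],wr["attitude"])
E
```

```text
[ 430.4 -135.1  152. ]
[458.71401439 129.83223404 186.75166003] [-1.79943751e+02  4.45348069e-02  8.99521410e+01] [ 0.33764566 -1.64706597 -3.95539228] [459.44942252 213.6872185  307.35019375] [-1.90990734e+01  1.27104751e-01  1.43846597e-02]
```

View pics/w3.png

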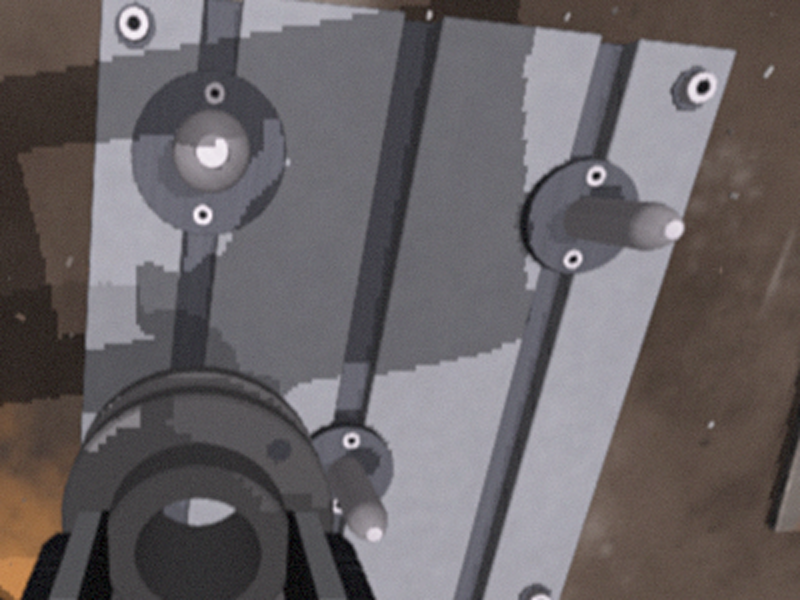

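```bash
python3 - <<'E'
from h import *
import pickle
wr=pickle.load(open("w3.pkl","rb"))
for n,u,v,z in [("thick tip",326.5,76,104),("foot",324.5,77.5,30),("A",557,114.5,84),("Afoot",511,107.5,30),("B",407,267,84),("Bfoot",395,236,30),("bore",319,275,173)]: print(n,w(wr,u,v,z))
E
```

```text
thick tip [463.5 217.9 104. ]
foot [463.5 218.4  30. ]
A [611.7 195.2  84. ]
Afoot [611.  196.1  30. ]
B [525.2  84.3  84. ]
Bfoot [527.6  84.6  30. ]
bore [459.4 131.7 173. ]
```

Request:
step_arm(
  targets=[
    [[2,30,0,0,0,0],[4,60,0,0,0,0],[4,82,0,0,0,0],[4,86.5,0,0,0,0],[4,86.5,-10,0,0,0],[4,86.5,-25,0,0,0],[4,86.5,-40,0,0,0],[4,86.5,-52,0,0,0],[4,86.5,-65,0,0,0],[4,86.5,-75,0,0,0],[4,86.5,-75,0,0,0]],
  ],
)

```text
time: 4.7
tool_pos: [461.6, 216.0, 109.3]
tcp_rot: [-179.8, 0.1, 89.9]
ft_force: [-0.5, -0.0, -5.4]
finger_gap: 40.3
grip_force: 61.7
```

```bash
python3 - <<'E'
from h import *
import pickle
wr=snap("wrist"); pickle.dump(wr,open("w4.pkl","wb")); crop(wr,220,160,420,360,3,"w4.png")
print(r.sense()["tool_pos"],r.sense()["tcp_rot"],r.sense()["ft_force"])
E
```

```text
[462.10254884 216.32396686 110.73147595] [-1.79843486e+02  6.56435949e-02  8.99433411e+01] [-0.25279448 -0.23412516 -4.51853117]
```

View pics/w4.png

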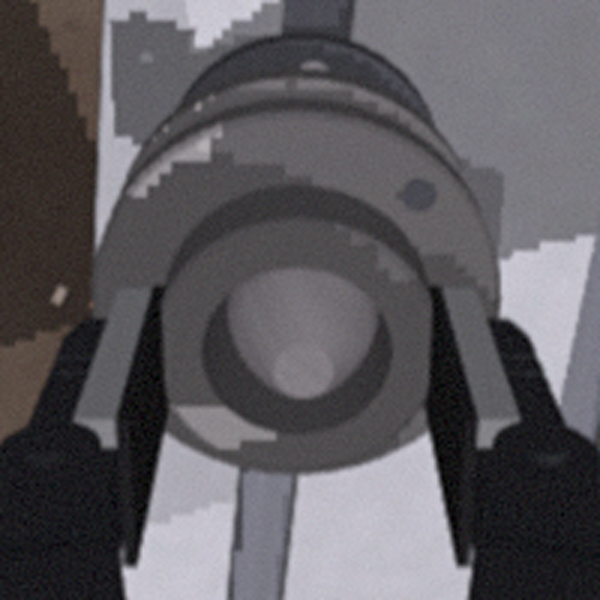

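```bash
python3 - <<'E'
from h import *
import pickle
wr=pickle.load(open("w4.pkl","rb"))
print(w(wr,320.7,283.3,104),w(wr,319,276.7,96.8))
E
```

```text
[463.2 218.4 104. ] [462.4 217.2  96.8]
```

Request:
step_arm(
  targets=[
    [[0.5,0,-8,0,0,0],[0.5,0,-16,0,0,0],[0.5,0,-23,0,0,0],[0.5,0,-26,0,0,0],[0.5,0,-26,0,0,0]],
  ],
)

```text
time: 5.17
tool_pos: [462.7, 217.2, 85.1]
tcp_rot: [-179.9, 0.0, 90.0]
ft_force: [-0.4, -0.4, -4.8]
finger_gap: 40.6
grip_force: 61.7
```

Request:
step_arm(
  targets=[
    [[0,0,-1.5,0,0,0],[0,0,-3,0,0,0],[0,0,-3,0,0,0]],
  ],
)

```text
time: 5.42
tool_pos: [463.8, 217.8, 83.9]
tcp_rot: [180.0, -0.0, 90.0]
ft_force: [-1.0, 0.3, -1.6]
finger_gap: 40.7
grip_force: 62.0
```

Request:
step_arm(
  targets=[
    [[0,0,0,0,0,0],[0,0,0,0,0,0],[0,0,0,0,0,0],[0,0,2,0,0,0],[0,0,5,0,0,0],[0,0,10,0,0,0]],
  ],
  fingers=-1,
)

```text
time: 5.92
tool_pos: [463.3, 217.4, 93.4]
tcp_rot: [-180.0, 0.0, 90.0]
ft_force: [0.2, 0.5, -0.1]
finger_gap: 85.4
grip_force: 0.0
```

Request:
step_arm(
  targets=[
    [[0,0,30,0,0,0],[10,-25,60,0,0,0],[25,-62,60,0,0,0],[165,-430,60,0,0,0],[165,-430,60,0,0,0],[165,-430,60,0,0,0],[165,-430,60,0,0,0],[165,-430,60,0,0,0],[165,-430,60,0,0,0],[165,-430,60,0,0,0],[165,-430,60,0,0,0],[165,-430,60,0,0,0]],
  ],
)

```text
time: 6.92
tool_pos: [622.4, -197.2, 154.0]
tcp_rot: [180.0, 0.0, 90.0]
ft_force: [-0.0, 0.3, 0.6]
finger_gap: 85.4
grip_force: 0.0
```

Request:
step_arm(
  targets=[
    [[0,0,0,0,0,0],[0,0,0,0,0,0],[0,0,0,0,0,0],[0,0,0,0,0,0]],
  ],
  fingers=-0.4,
)

```text
time: 7.25
tool_pos: [621.7, -193.8, 153.6]
tcp_rot: [-180.0, -0.0, 90.1]
ft_force: [0.2, 0.0, -0.5]
finger_gap: 59.6
grip_force: 0.0
```

```bash
python3 - <<'E'
from h import *
import pickle
wr=snap("wrist"); pickle.dump(wr,open("w5.pkl","wb")); crop(wr,120,0,640,390,1.5,"w5.png")
s=r.sense();print(s["tool_pos"],s["tcp_rot"],s["finger_gap"])
E
```

```text
[ 621.79450835 -193.60197095  153.70173303] [ 1.79988037e+02 -9.88300318e-03  9.00849592e+01] 59.764350350763955
```

View pics/w5.png

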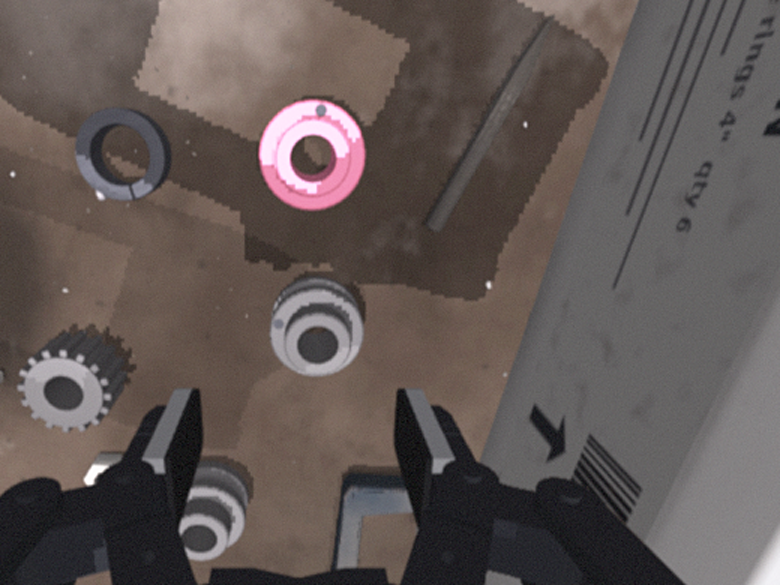

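```bash
python3 - <<'E'
from h import *
import pickle
wr=pickle.load(open("w5.pkl","rb"))
for u,v,z in [(332,229.3,40),(256.7,358.7,40),(202,103.3,16),(453,260,0),(453,260,50)]: print(w(wr,u,v,z))
print(w(wr,332-15*.667,229.3,40),w(wr,332+15*.667,229.3,40),px(wr,[632-11,-213,40]))
E
```

```text
[ 632.5 -213.8   40. ]
[ 568.5 -336.9   40. ]
[ 536.6 -123.7   16. ]
[ 745.  -261.7    0. ]
[ 722.7 -234.1   50. ]
[ 625.  -213.8   40. ] [ 640.  -213.7   40. ] [316.8 228.4]
```

Request:
step_arm(
  targets=[
    [[10.5,-20,-20,0,0,0],[10.5,-20,-50,0,0,0],[10.5,-20,-80,0,0,0],[10.5,-20,-94,0,0,0],[10.5,-20,-97.5,0,0,0],[10.5,-20,-97.5,0,0,0]],
  ],
)

```text
time: 7.8
tool_pos: [631.5, -213.6, 54.9]
tcp_rot: [-179.9, -0.1, 90.1]
ft_force: [0.0, -0.4, -0.4]
finger_gap: 59.7
grip_force: 0.0
```

Request:
step_arm(
  targets=[
    [[0,0,0,0,0,0],[0,0,0,0,0,0],[0,0,0,0,0,0],[0,0,0,0,0,0],[0,0,0,0,0,0],[0,0,0,0,0,0]],
  ],
  fingers=1,
)

```text
time: 8.3
tool_pos: [633.6, -215.4, 59.3]
tcp_rot: [179.8, 0.1, 90.0]
ft_force: [-4.3, 2.1, 8.6]
finger_gap: 28.8
grip_force: 58.5
```

Request:
step_arm(
  targets=[
    [[0,0,10,0,0,0],[0,0,30,0,0,0],[0,0,60,0,0,0],[0,10,90,0,0,0],[-2,35,112,0,0,0],[-4,65,119,0,0,0],[-6,100,119,0,0,0],[-8,135,119,0,0,0],[-10,170,119,0,0,0],[-12,205,119,0,0,0],[-15,240,119,0,0,0],[-18,270,119,0,0,0]],
  ],
)

```text
time: 9.3
tool_pos: [614.3, 57.4, 176.3]
tcp_rot: [179.9, -0.0, 90.0]
ft_force: [1.5, 0.7, -3.2]
finger_gap: 28.6
grip_force: 59.6
```

Request:
step_arm(
  targets=[
    [[-2,25,0,0,0,0],[-3,43,0,0,0,0],[-3,53,0,0,0,0],[-3,53,0,0,0,0],[-3,53,0,0,0,0]],
  ],
)

```text
time: 9.72
tool_pos: [611.6, 107.9, 175.5]
tcp_rot: [179.9, 0.0, 90.0]
ft_force: [0.8, -1.1, -3.2]
finger_gap: 28.5
grip_force: 59.6
```

```bash
python3 - <<'E'
from h import *
import pickle
wr=snap("wrist"); pickle.dump(wr,open("w6.pkl","wb")); crop(wr,20,0,420,300,2,"w6.png")
s=r.sense();print(s["tool_pos"],s["tcp_rot"],s["finger_gap"],wr["eye"])
E
```

```text
[611.62209284 107.1676671  175.26120969] [1.79965023e+02 3.33200102e-02 8.99894391e+01] 28.47140694593385 [612.18080308 191.33514689 296.31778616]
```

View pics/w6.png

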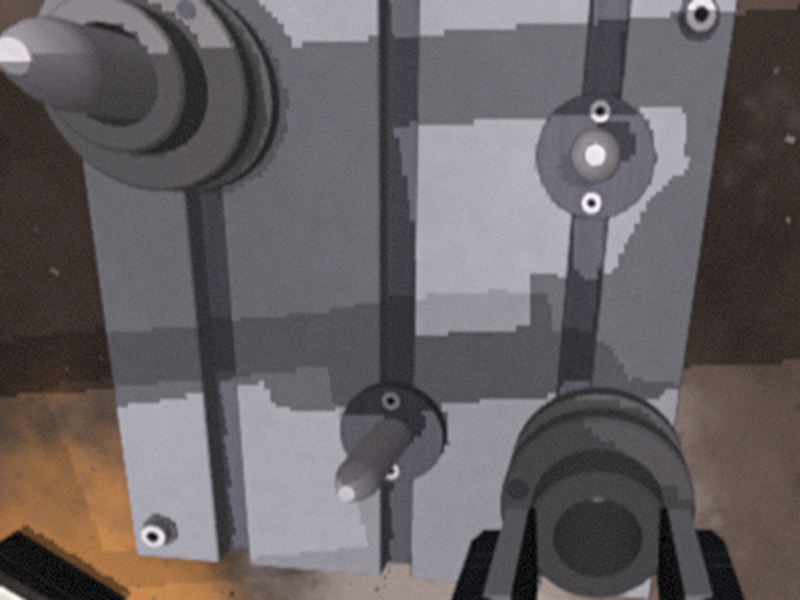

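```bash
python3 - <<'E'
from h import *
import pickle
wr=pickle.load(open("w6.pkl","rb"))
for u,v,z in [(318,77.5,84),(318,78,30),(318.5,268.5,156),(318.5,268.5,160),(193,246.5,84),(216.5,216,30)]: print(w(wr,u,v,z))
E
```

```text
[611.9 195.   84. ]
[611.8 195.6  30. ]
[612.3 109.2 156. ]
[612.3 111.6 160. ]
[525.   84.4  84. ]
[526.1  85.9  30. ]
```

Request:
step_arm(
  targets=[
    [[0,30,0,0,0,0],[0,62,0,0,0,0],[0,82,0,0,0,0],[0,86,0,0,0,0],[0,86,-8,0,0,0],[0,86,-18,0,0,0],[0,86,-30,0,0,0],[0,86,-42,0,0,0],[0,86,-52,0,0,0],[0,86,-55,0,0,0],[0,86,-55,0,0,0]],
  ],
)

```text
time: 10.68
tool_pos: [610.2, 193.2, 117.5]
tcp_rot: [-179.8, 0.0, 90.0]
ft_force: [-0.5, 0.2, -3.4]
finger_gap: 28.7
grip_force: 59.7
```

```bash
python3 - <<'E'
from h import *
import pickle
wr=snap("wrist"); pickle.dump(wr,open("w7.pkl","wb")); crop(wr,220,160,420,360,3,"w7.png")
s=r.sense();print(s["tool_pos"],s["tcp_rot"],s["ft_force"])
E
```

```text
[610.86664271 193.570642   118.81642391] [-1.79907346e+02  2.12603553e-02  8.99744188e+01] [ 0.3834121   0.47074898 -3.25817196]
```

View pics/w7.png

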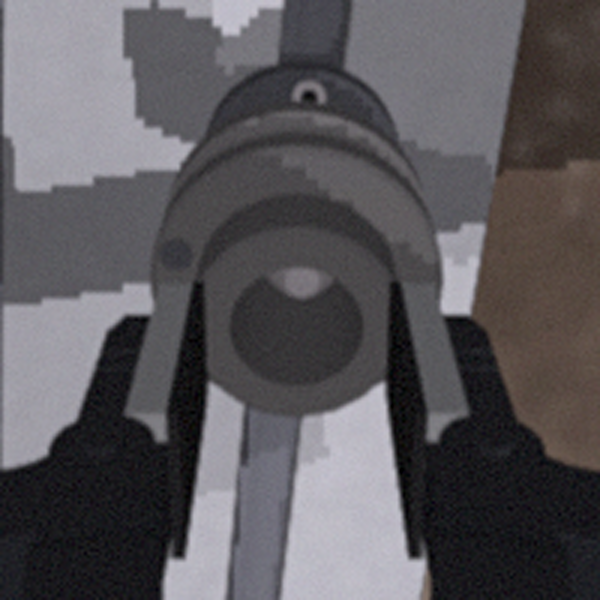

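```bash
python3 - <<'E'
from h import *
import pickle
wr=pickle.load(open("w7.pkl","rb"))
print(w(wr,320.7,255,84),w(wr,319.2,269.5,98),px(wr,[611.9,195,84]))
E
```

```text
[611.8 194.3  84. ] [611.1 194.1  98. ] [320.9 253.7]
```

Request:
step_arm(
  targets=[
    [[0.5,0.5,-7,0,0,0],[0.5,0.5,-14,0,0,0],[0.5,0.5,-20,0,0,0],[0.5,0.5,-26,0,0,0],[0.5,0.5,-28,0,0,0],[0.5,0.5,-28,0,0,0]],
  ],
)

```text
time: 11.23
tool_pos: [611.1, 194.4, 90.5]
tcp_rot: [-179.9, 0.0, 90.0]
ft_force: [-0.3, 0.9, -3.5]
finger_gap: 28.7
grip_force: 59.7
```

Request:
step_arm(
  targets=[
    [[0,0,-1,0,0,0],[0,0,-2,0,0,0],[0,0,-3,0,0,0],[0,0,-3,0,0,0]],
  ],
)

```text
time: 11.57
tool_pos: [612.3, 194.8, 89.4]
tcp_rot: [179.9, -0.0, 90.0]
ft_force: [-0.8, -0.1, -1.1]
finger_gap: 28.7
grip_force: 60.2
```

Request:
step_arm(
  targets=[
    [[0,0,0,0,0,0],[0,0,0,0,0,0],[0,0,0,0,0,0],[0,0,3,0,0,0],[0,0,10,0,0,0],[0,0,30,0,0,0],[0,0,65,0,0,0]],
  ],
  fingers=-0.4,
)

```text
time: 12.15
tool_pos: [609.1, 193.8, 150.3]
tcp_rot: [-179.6, 0.1, 90.0]
ft_force: [-1.1, -0.1, 0.3]
finger_gap: 59.9
grip_force: 0.0
```

Request:
step_arm(
  targets=[
    [[-3,-30,0,0,0,0],[-45,-532,0,0,0,0],[-45,-532,0,0,0,0],[-45,-532,0,0,0,0],[-45,-532,0,0,0,0],[-45,-532,0,0,0,0],[-45,-532,0,0,0,0],[-45,-532,0,0,0,0],[-45,-532,0,0,0,0],[-45,-532,0,0,0,0],[-45,-532,0,0,0,0],[-45,-532,0,0,0,0]],
  ],
)

```text
time: 13.15
tool_pos: [570.4, -294.4, 155.0]
tcp_rot: [179.9, 0.0, 90.0]
ft_force: [1.7, -0.2, 0.5]
finger_gap: 59.8
grip_force: 0.0
```

Request:
step_arm(
  targets=[
    [[-3,-36,0,0,0,0],[-3,-40,0,0,0,0],[-3,-40,0,0,0,0],[-3,-40,0,0,0,0]],
  ],
)

```text
time: 13.48
tool_pos: [567.6, -332.0, 154.1]
tcp_rot: [180.0, -0.0, 89.9]
ft_force: [0.3, 0.7, -0.4]
finger_gap: 60.0
grip_force: 0.0
```

```bash
python3 - <<'E'
from h import *
import pickle
wr=snap("wrist"); pickle.dump(wr,open("w8.pkl","wb")); crop(wr,120,100,520,400,2,"w8.png")
s=r.sense();print(s["tool_pos"],s["tcp_rot"],s["ft_force"],wr["eye"])
E
```

```text
[ 567.87506587 -331.16645961  154.0301261 ] [ 1.79993017e+02 -3.28539438e-02  9.00218734e+01] [ 0.41717417 -0.06526924 -0.09049757] [ 568.4540499  -248.68147527  275.06640671]
```

View pics/w8.png

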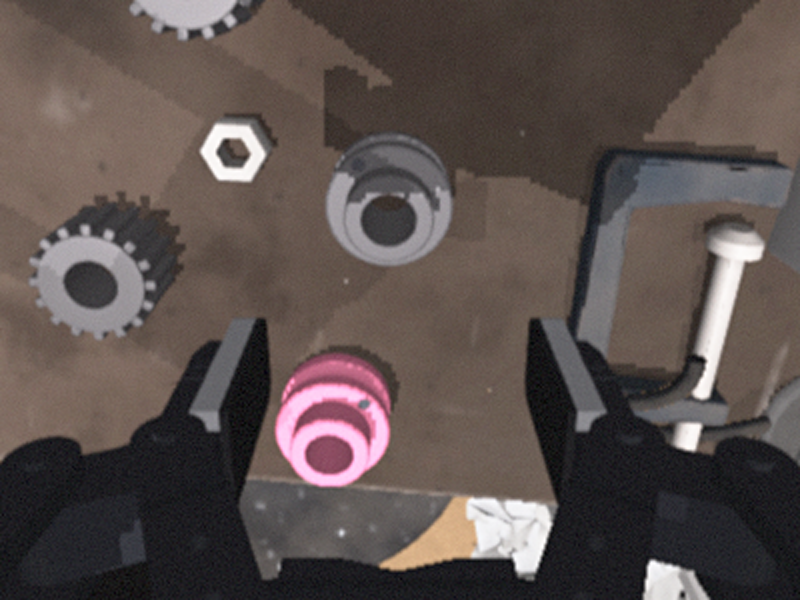

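```bash
python3 - <<'E'
from h import *
import pickle
wr=pickle.load(open("w8.pkl","rb"))
print(w(wr,314.5,211,40),w(wr,314.5-14,211,40),w(wr,314.5+14,211,40),r.sense()["tool_pos"])
E
```

```text
[ 565.3 -337.5   40. ] [ 554.9 -337.4   40. ] [ 575.7 -337.5   40. ] [ 567.87506587 -331.16645961  154.0301261 ]
```

Request:
step_arm(
  targets=[
    [[-2.5,-6,-20,0,0,0],[-2.5,-6,-50,0,0,0],[-2.5,-6,-80,0,0,0],[-2.5,-6,-93,0,0,0],[-2.5,-6,-96,0,0,0],[-2.5,-6,-96,0,0,0]],
  ],
)

```text
time: 14.03
tool_pos: [564.9, -336.5, 57.0]
tcp_rot: [-179.9, -0.1, 90.1]
ft_force: [0.4, -0.3, 0.8]
finger_gap: 59.6
grip_force: 0.0
```

Request:
step_arm(
  targets=[
    [[0,0,0,0,0,0],[0,0,0,0,0,0],[0,0,0,0,0,0],[0,0,0,0,0,0],[0,0,0,0,0,0],[0,0,0,0,0,0]],
  ],
  fingers=1,
)

```text
time: 14.53
tool_pos: [569.3, -340.0, 63.5]
tcp_rot: [179.5, 0.3, 90.0]
ft_force: [4.3, 2.8, 10.9]
finger_gap: 2.3
grip_force: 64.4
```

The grip slipped off the hub rim, because the tips were too high. I'll open, rise and look again.

Request:
step_arm(
  targets=[
    [[0,0,3,0,0,0],[0,0,20,0,0,0],[0,0,50,0,0,0],[0,0,90,0,0,0],[0,0,96,0,0,0],[0,0,96,0,0,0]],
  ],
  fingers=-0.2,
)

```text
time: 15.03
tool_pos: [568.2, -340.4, 161.2]
tcp_rot: [179.5, 0.4, 90.0]
ft_force: [0.9, 0.1, -0.5]
finger_gap: 51.3
grip_force: 0.0
```

```bash
python3 - <<'E'
from h import *
import pickle
wr=snap("wrist"); pickle.dump(wr,open("w9.pkl","wb")); crop(wr,120,100,520,400,2,"w9.png")
s=r.sense();print(s["tool_pos"],s["tcp_rot"],s["finger_gap"],wr["eye"])
E
```

```text
[ 566.92182947 -339.53835836  158.13985181] [179.67835295   0.2309863   89.99416101] 51.511803553531465 [ 567.82632538 -256.20376434  281.52272133]
```

View pics/w9.png

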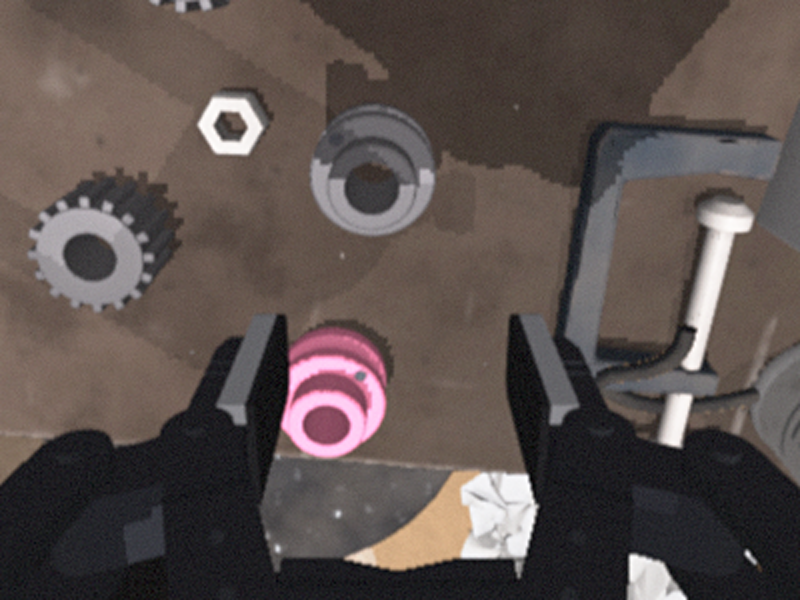

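The roll stands upright with its bore at (371,188) in the crop, shifted slightly to the left.

```bash
python3 - <<'E'
from h import *
import pickle
wr=pickle.load(open("w9.pkl","rb"))
print(w(wr,305.5,194,40),w(wr,305.5-14,194,40),w(wr,305.5+14,194,40),r.sense()["tool_pos"])
# bore via dark blob, fresh frame, settled
wr=vision.snapshot("wrist");g=cv2.GaussianBlur(cv2.cvtColor(wr["img"],6),(5,5),0)
p=px(wr,[562,-338,40]);x,y=int(p[0]),int(p[1]);b=(g[y-30:y+30,x-30:x+30]<62).astype("uint8")
n,l,st,c=cv2.connectedComponentsWithStats(b)
for i in range(1,n):
    if st[i,4]>100: u,v=c[i]+[x-30,y-30]; print(st[i],u,v,w(wr,u,v,40))
print(r.sense()["tool_pos"])
E
```

```text
[ 560.1 -335.6   40. ] [ 549.6 -335.6   40. ] [ 570.6 -335.7   40. ] [ 566.92182947 -339.53835836  158.13985181]
[ 16  16  24  23 426] 307.2981220657277 195.77699530516432 [ 559.9 -334.9   40. ]
[ 565.82882411 -338.77345795  155.69998629]
```

Request:
step_arm(
  targets=[
    [[-5,2.5,-20,0,0,0],[-5,2.5,-50,0,0,0],[-5,2.5,-80,0,0,0],[-5,2.5,-95,0,0,0],[-5,2.5,-98,0,0,0],[-5,2.5,-100,0,0,0],[-5,2.5,-102,0,0,0],[-5,2.5,-103,0,0,0],[-5,2.5,-103,0,0,0]],
  ],
  fingers=0,
)

```text
time: 15.88
tool_pos: [561.2, -336.4, 52.5]
tcp_rot: [179.9, 0.1, 90.0]
ft_force: [0.2, 0.1, 0.1]
finger_gap: 42.5
grip_force: 0.0
```

Request:
step_arm(
  targets=[
    [[0,0,-1,0,0,0],[0,0,-2,0,0,0],[0,0,-3,0,0,0],[0,0,-3,0,0,0]],
  ],
)

```text
time: 16.22
tool_pos: [560.1, -335.7, 47.8]
tcp_rot: [180.0, 0.0, 90.0]
ft_force: [0.2, -0.3, -0.7]
finger_gap: 42.3
grip_force: 0.0
```

Request:
step_arm(
  targets=[
    [[0,0,-1,0,0,0],[0,0,-2,0,0,0],[0,0,-2,0,0,0]],
  ],
)

```text
time: 16.47
tool_pos: [560.2, -335.7, 46.2]
tcp_rot: [180.0, 0.0, 90.0]
ft_force: [-0.5, 0.8, 3.5]
finger_gap: 42.9
grip_force: 1.9
```

Request:
step_arm(
  targets=[
    [[0,0,2.5,0,0,0],[0,0,2.5,0,0,0]],
  ],
)

```text
time: 16.63
tool_pos: [560.3, -335.8, 48.7]
tcp_rot: [180.0, 0.0, 90.0]
ft_force: [-0.3, -0.6, 0.4]
finger_gap: 42.6
grip_force: 0.0
```

Request:
step_arm(
  targets=[
    [[0,0,0,0,0,0],[0,0,0,0,0,0],[0,0,0,0,0,0],[0,0,0,0,0,0],[0,0,0,0,0,0],[0,0,0,0,0,0]],
  ],
  fingers=1,
)

```text
time: 17.13
tool_pos: [560.3, -335.9, 48.9]
tcp_rot: [180.0, 0.0, 90.0]
ft_force: [-1.3, 0.4, 5.5]
finger_gap: 31.6
grip_force: 59.1
```

Request:
step_arm(
  targets=[
    [[0,0,10,0,0,0],[0,0,30,0,0,0],[0,0,60,0,0,0],[-1,10,88,0,0,0],[-3,35,104,0,0,0],[-6,65,108,0,0,0],[-10,100,108,0,0,0],[-14,135,108,0,0,0],[-18,170,108,0,0,0],[-22,205,108,0,0,0],[-26,240,108,0,0,0],[-30,275,108,0,0,0]],
  ],
)

```text
time: 18.13
tool_pos: [529.4, -59.0, 156.4]
tcp_rot: [-180.0, -0.0, 90.0]
ft_force: [1.1, 1.6, -2.3]
finger_gap: 31.2
grip_force: 59.8
```

Request:
step_arm(
  targets=[
    [[-3,30,0,0,0,0],[-5,49,0,0,0,0],[-5,59,0,0,0,0],[-5,59,0,0,0,0],[-5,59,0,0,0,0]],
  ],
)

```text
time: 18.55
tool_pos: [525.2, -1.9, 156.4]
tcp_rot: [-180.0, 0.0, 90.1]
ft_force: [-1.1, -0.0, -2.9]
finger_gap: 31.5
grip_force: 59.8
```

```bash
python3 - <<'E'
from h import *
import pickle
wr=snap("wrist"); pickle.dump(wr,open("w10.pkl","wb")); cv2.imwrite("pics/w10.png",wr["img"])
s=r.sense();print(s["tool_pos"],s["tcp_rot"],s["finger_gap"],s["grip_force"],wr["eye"])
g=cv2.GaussianBlur(cv2.cvtColor(wr["img"],6),(5,5),0)
def blobs(p,h,m,z):
    x,y=map(int,p); y0=max(0,y-h);b=m(g[y0:y+h,x-h:x+h]).astype("uint8")
    n,l,st,c=cv2.connectedComponentsWithStats(b)
    for i in range(1,n):
        if st[i,4]>8:
            u,v=c[i]+[x-h,y0]; print(st[i],round(u,1),round(v,1),w(wr,u,v,z))
t=s["tool_pos"]; p=px(wr,[525.2,84.4,84]);print(p); blobs(p,14,lambda a:a>185,84)
p=px(wr,t-[0,0,9]);print(p); print(g[int(p[1]),int(p[0])-40:int(p[0])+41:2]); print(g[int(p[1])-40:int(p[1])+41:2,int(p[0])])
E
```

```text
[525.2708714   -2.480624   156.35582488] [1.79998193e+02 3.41587816e-02 9.00012283e+01] 31.412762271699307 59.828570019453764 [525.85286102  81.62778601 277.21743272]
[317.5  78.6]
[ 9  9 11 11 91] 317.1 78.0 [525.   84.7  84. ]
[317.1 284.6]
[14 15 14 41 62 63 64 64 62 49 41 41 41 42 43 44 44 44 44 45 44 45 45 44
 45 44 44 44 43 42 40 39 43 59 64 64 64 64 54 24 13]
[45 47 55 63 63 63 63 63 63 57 47 46 46 45 45 45 45 44 46 45 44 45 45 44
 45 46 45 45 46 48 58 64 64 64 67 65 44 34 32 33 34]
```

```bash
python3 - <<'E'
from h import *
import pickle
wr=pickle.load(open("w10.pkl","rb"))
print(w(wr,319,284,147.4),r.sense()["tool_pos"])
E
```

```text
[526.1  -2.1 147.4] [525.2708714   -2.480624   156.35582488]
```

Request:
step_arm(
  targets=[
    [[-0.7,30,0,0,0,0],[-0.7,62,0,0,0,0],[-0.7,82,0,0,0,0],[-0.7,86.7,0,0,0,0],[-0.7,86.7,-8,0,0,0],[-0.7,86.7,-18,0,0,0],[-0.7,86.7,-30,0,0,0],[-0.7,86.7,-42,0,0,0],[-0.7,86.7,-50,0,0,0],[-0.7,86.7,-50,0,0,0]],
  ],
)

```text
time: 19.43
tool_pos: [522.3, 84.1, 102.8]
tcp_rot: [-179.7, 0.0, 89.9]
ft_force: [-1.3, 0.3, -2.8]
finger_gap: 31.3
grip_force: 59.8
```

Request:
step_arm(
  targets=[
    [[0,0,-7,0,0,0],[0,0,-14,0,0,0],[0,0,-20,0,0,0],[0,0,-23,0,0,0],[0,0,-25,0,0,0],[0,0,-25,0,0,0]],
  ],
)

```text
time: 19.93
tool_pos: [524.2, 85.0, 80.8]
tcp_rot: [-180.0, 0.0, 90.0]
ft_force: [0.1, -0.3, -2.8]
finger_gap: 31.3
grip_force: 59.8
```

Request:
step_arm(
  targets=[
    [[0,0,-1,0,0,0],[0,0,-2,0,0,0],[0,0,-3,0,0,0],[0,0,-3,0,0,0]],
  ],
)

```text
time: 20.27
tool_pos: [524.8, 85.1, 78.9]
tcp_rot: [180.0, -0.0, 90.0]
ft_force: [-2.1, 0.1, 1.0]
finger_gap: 31.6
grip_force: 60.2
```

Request:
step_arm(
  targets=[
    [[0,0,0,0,0,0],[0,0,0,0,0,0],[0,0,0,0,0,0],[0,0,3,0,0,0],[0,0,10,0,0,0],[0,0,30,0,0,0],[0,0,65,0,0,0]],
  ],
  fingers=-0.4,
)

```text
time: 20.85
tool_pos: [521.6, 84.8, 140.5]
tcp_rot: [-179.6, 0.0, 90.0]
ft_force: [0.3, -0.2, -0.3]
finger_gap: 59.9
grip_force: 0.0
```

Request:
step_arm(
  targets=[
    [[11,-208,7,0,0,0],[11,-208,7,0,0,0],[11,-208,7,0,0,0],[11,-208,7,0,0,0],[11,-208,7,0,0,0],[11,-208,7,0,0,0],[11,-208,7,0,0,0],[11,-208,7,0,0,0],[11,-208,7,0,0,0]],
  ],
)

```text
time: 21.6
tool_pos: [535.4, -121.9, 150.4]
tcp_rot: [-180.0, -0.0, 90.1]
ft_force: [0.4, 0.6, -0.7]
finger_gap: 60.0
grip_force: 0.0
```

```bash
python3 - <<'E'
from h import *
import pickle
wr=snap("wrist"); pickle.dump(wr,open("w11.pkl","wb")); cv2.imwrite("pics/w11.png",wr["img"])
s=r.sense();print(s["tool_pos"],s["tcp_rot"],wr["eye"])
g=cv2.GaussianBlur(cv2.cvtColor(wr["img"],6),(3,3),0)
p=px(wr,[535.5,-123,16]);x,y=map(int,p);print(p)
c=cv2.HoughCircles(cv2.resize(g[y-50:y+50,x-50:x+50],None,fx=4,fy=4,interpolation=2),cv2.HOUGH_GRADIENT,1,10,param1=60,param2=25,minRadius=50,maxRadius=150)
if c is not None:
    for a in c[0][:8]: u,v=x-50+a[0]/4,y-50+a[1]/4; print(u,v,a[2]/4,w(wr,u,v,16))
print(g[y-44:y+45:4,x-44:x+45:4])
E
```

```text
[ 535.42469142 -121.58945791  150.31665827] [-1.79989747e+02 -2.17882546e-02  9.00948099e+01] [536.09489258 -38.48581835 271.3252268 ]
[317.9 197. ]
317.125 196.875 18.425 [ 534.9 -122.9   16. ]
[[127 131 105  86  87  85  84  87  82  81  75  71  73  74  79  78  77  80
   78  79  85  79  78]
 [114 117  85  70  84  87  84  85  80  77  75  72  74  76  78  77  79  79
   69  75  81  78  79]
 [109 108  79  64  65  73  69  77  77  77  75  74  73  73  75  75  76  75
   75  76  79  85  79]
 [103 101  75  60  61  65  63  62  71  73  71  70  71  73  74  71  73  68
   70  74  78  79  79]
 [ 98 102  70  52  55  57  65  59  50  44  41  44  40  46  62  70  69  68
   71  72  73  73  71]
 [ 93  94  66  51  52  55  55  40  47  57  59  67  71  67  51  46  64  65
   67  71  68  66  65]
 [ 89  89  87  83  73  96  46  55  56  56  56  57  57  74  76  69  44  63
   65  65  64  60  58]
 [ 86  83  83  84  89  68  56  57  58  64  78  81  79  74  72  72  70  55
   65  64  63  61  59]
 [ 83  83  78  77  99  88  85  56  78  84  84  81  87  87  76  92  80  60
   72  62  77  59  61]
 [ 79  80  74  75  73 105 101  6
[... 626 characters left out ...]
 70  71  75  79  78]
 [ 76  79  77  78  79  79 101 132 104 103 105 104  69 103 102  94  73  76
   68  70  73  77  79]
 [ 77  79  78  77  80  77  79 113  83  95 100 101  87  87  83  81  82  78
   76  79  83  80  87]
 [ 78  78  79  77  82  76  76  81  80  80  78  77  84  85  87  83  83  78
   79  83  87  88  91]
 [ 77  79  76  76  74  77  78  81  81  82  83  84  92  90  88  89  84  82
   80  82  84  89  89]
 [ 78  75  69  74  74  74  79  78  80  80  83  92  97  93  91  93  90  86
   81  82  85  87  89]
 [ 75  75  71  75  76  77  79  82  81  82  86  96  96  92  91  90  89  87
   86  86  87  89  89]
 [ 76  73  77  75  75  76  78  77  80  81  93  94  96  93  90  91  91  85
   85  85  87  88  89]]
```

Request:
step_arm(
  targets=[
    [[-0.5,-1,-35,0,0,0],[-0.5,-1,-70,0,0,0],[-0.5,-1,-100,0,0,0],[-0.5,-1,-118,0,0,0],[-0.5,-1,-125,0,0,0],[-0.5,-1,-126,0,0,0],[-0.5,-1,-126,0,0,0],[-0.5,-1,-126,0,0,0]],
  ],
)

```text
time: 22.32
tool_pos: [536.4, -124.0, 26.2]
tcp_rot: [179.8, 0.0, 90.0]
ft_force: [-0.0, 0.5, 0.7]
finger_gap: 60.0
grip_force: 0.0
```

Request:
step_arm(
  targets=[
    [[0,0,0,0,0,0],[0,0,0,0,0,0],[0,0,0,0,0,0],[0,0,0,0,0,0],[0,0,0,0,0,0]],
  ],
  fingers=1,
)

```text
time: 22.73
tool_pos: [536.4, -124.4, 26.8]
tcp_rot: [179.8, 0.0, 90.0]
ft_force: [-2.5, 1.6, 9.4]
finger_gap: 41.1
grip_force: 60.2
```

Request:
step_arm(
  targets=[
    [[0,0,15,0,0,0],[0,0,45,0,0,0],[-3,10,80,0,0,0],[-10,30,110,0,0,0],[-20,65,126,0,0,0],[-30,100,126,0,0,0],[-40,135,126,0,0,0],[-50,170,126,0,0,0],[-60,205,126,0,0,0],[-68,237,126,0,0,0],[-72,255,126,0,0,0],[-72,255,126,0,0,0]],
  ],
)

```text
time: 23.73
tool_pos: [462.2, 134.3, 151.2]
tcp_rot: [179.9, -0.1, 90.2]
ft_force: [0.8, 0.5, -1.4]
finger_gap: 40.9
grip_force: 61.7
```

Request:
step_arm(
  targets=[
    [[0,0,0,0,0,0],[0,0,0,0,0,0]],
  ],
)

```text
time: 23.9
tool_pos: [463.3, 130.6, 150.9]
tcp_rot: [179.9, 0.0, 90.0]
ft_force: [-0.2, 0.9, -1.0]
finger_gap: 40.6
grip_force: 61.7
```

```bash
python3 - <<'E'
from h import *
import pickle
wr=snap("wrist"); pickle.dump(wr,open("w12.pkl","wb")); cv2.imwrite("pics/w12.png",wr["img"]); cv2.imwrite("pics/side12.png",snap("side")["img"])
s=r.sense();print(s["tool_pos"],s["tcp_rot"],s["finger_gap"],s["grip_force"],wr["eye"],wr["attitude"])
g=cv2.GaussianBlur(cv2.cvtColor(wr["img"],6),(3,3),0)
p=px(wr,[463.5,218,104]);print(p);x,y=map(int,p)
b=(g[y-16:y+16,x-16:x+16]>185).astype("uint8");n,l,st,c=cv2.connectedComponentsWithStats(b)
for i in range(1,n):
    if st[i,4]>8: u,v=c[i]+[x-16,y-16]; print(st[i],w(wr,u,v,104))
z=s["tool_pos"][2]-10
p=px(wr,[*s["tool_pos"][:2],z]);x,y=map(int,p);print(p)
c=cv2.HoughCircles(cv2.resize(g[y-60:y+60,x-60:x+60],None,fx=4,fy=4,interpolation=2),cv2.HOUGH_GRADIENT,1,10,param1=60,param2=25,minRadius=80,maxRadius=230)
if c is not None:
    for a in c[0][:5]: u,v=x-60+a[0]/4,y-60+a[1]/4; print(u,v,a[2]/4,w(wr,u,v,z))
E
```

```text
[463.35624796 130.08890168 150.57125897] [1.79967647e+02 1.13629634e-02 8.99317870e+01] 40.70229885377256 61.67954281066159 [463.88127985 214.08601197 271.73042839] [-1.90618546e+01 -1.40925420e-02  3.17536067e-02]
[317.6  75.3]
[11 18 13  8 41] [463.9 215.3 104. ]
[317.1 282.9]
318.875 271.625 49.025 [464.1 135.8 140.6]
318.625 266.875 52.625 [464.  138.2 140.6]
316.875 270.125 49.075 [463.3 136.6 140.6]
318.875 274.375 51.825 [464.1 134.4 140.6]
321.125 269.375 49.35 [465.1 137.  140.6]
```

View pics/w12.png

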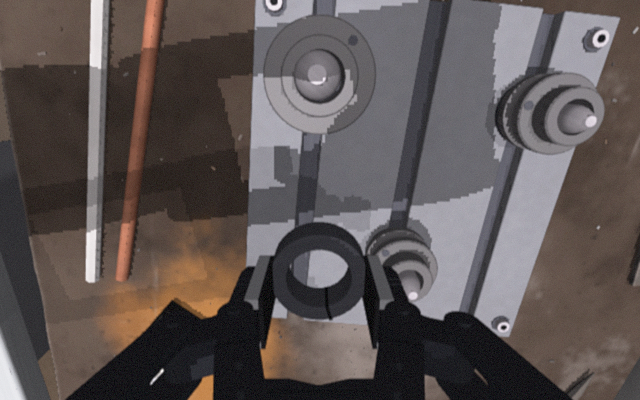

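All three rolls sit on their feet (former 319,74; small rolls 560,112 and 408,265), and the collar is in hand with its bore near (319,277). Next I'll measure the collar's offset in hand.

```bash
python3 - <<'E'
from h import *
import pickle
wr=pickle.load(open("w12.pkl","rb"))
g=cv2.cvtColor(wr["img"],6).astype(int)
for c in (312,319): print(c,[(y,int(g[y,c-2:c+2].mean())) for y in range(214,326,2)])
print([(x,int(g[274:278,x].mean())) for x in range(268,372,2)])
for off in (0,2,4):
  for z in (139.8,):
    e=np.array([463.6,130.2+off,z])
    print(off,"top outer back/front",px(wr,e+[0,22,0]),px(wr,e-[0,22,0]),"bore b/f",px(wr,e+[0,14.5,0]),px(wr,e-[0,14.5,0]),"bottom bore",px(wr,e+[0,14.5,-16]),px(wr,e-[0,14.5,16]))
E
```

```text
312 [(214, 89), (216, 87), (218, 92), (220, 95), (222, 69), (224, 35), (226, 35), (228, 35), (230, 37), (232, 36), (234, 38), (236, 52), (238, 53), (240, 49), (242, 50), (244, 49), (246, 49), (248, 47), (250, 94), (252, 149), (254, 160), (256, 161), (258, 164), (260, 165), (262, 167), (264, 166), (266, 168), (268, 169), (270, 170), (272, 170), (274, 166), (276, 158), (278, 143), (280, 144), (282, 147), (284, 147), (286, 127), (288, 41), (290, 34), (292, 38), (294, 39), (296, 34), (298, 35), (300, 35), (302, 38), (304, 35), (306, 42), (308, 51), (310, 54), (312, 50), (314, 49), (316, 49), (318, 69), (320, 140), (322, 88), (324, 97)]
319 [(214, 82), (216, 87), (218, 143), (220, 147), (222, 72), (224, 36), (226, 35), (228, 38), (230, 36), (232, 37), (234, 40), (236, 52), (238, 51), (240, 51), (242, 49), (244, 50), (246, 47), (248, 53), (250, 136), (252, 167), (254, 166), (256, 166), (258, 165), (260, 169), (262, 168), (264, 169), (266, 170), (268, 168), (270, 169), (272, 168), (274, 167), (276, 166), (278, 165), (280, 164), (282, 167), (284, 165), (286, 161), (288, 67), (290, 34), (292,
[... 458 characters left out ...]
, 167), (318, 166), (320, 166), (322, 167), (324, 165), (326, 170), (328, 169), (330, 169), (332, 171), (334, 169), (336, 167), (338, 170), (340, 170), (342, 149), (344, 73), (346, 31), (348, 31), (350, 31), (352, 51), (354, 51), (356, 52), (358, 51), (360, 50), (362, 54), (364, 45), (366, 9), (368, 16), (370, 12)]
0 top outer back/front [317.7 237.1] [317.7 322.3] bore b/f [317.7 252.8] [317.7 308.8] bottom bore [317.7 237.1] [317.7 289.1]
2 top outer back/front [317.7 232.9] [317.7 318.7] bore b/f [317.7 248.7] [317.7 305.2] bottom bore [317.7 233.3] [317.7 285.7]
4 top outer back/front [317.7 228.5] [317.7 315.2] bore b/f [317.7 244.5] [317.7 301.5] bottom bore [317.7 229.5] [317.7 282.3]
```

Request:
step_arm(
  targets=[
    [[-0.5,30,0,0,0,0],[-0.5,62,0,0,0,0],[-0.5,82,0,0,0,0],[-0.5,87,0,0,0,0],[-0.5,87,0,0,0,0],[-0.5,87,-10,0,0,0],[-0.5,87,-20,0,0,0],[-0.5,87,-30,0,0,0],[-0.5,87,-39,0,0,0],[-0.5,87,-45,0,0,0],[-0.5,87,-48,0,0,0],[-0.5,87,-48,0,0,0]],
  ],
)

```text
time: 25.0
tool_pos: [461.7, 217.5, 101.0]
tcp_rot: [-179.9, 0.0, 90.0]
ft_force: [-0.8, -0.2, -2.1]
finger_gap: 41.0
grip_force: 61.7
```

Request:
step_arm(
  targets=[
    [[0,0,-1.5,0,0,0],[0,0,-3,0,0,0],[0,0,-4,0,0,0],[0,0,-4,0,0,0]],
  ],
)

```text
time: 25.33
tool_pos: [462.6, 218.1, 98.4]
tcp_rot: [180.0, -0.0, 90.0]
ft_force: [-0.1, 0.0, -2.4]
finger_gap: 41.1
grip_force: 61.7
```

Request:
step_arm(
  targets=[
    [[0,0,-1,0,0,0],[0,0,-2,0,0,0],[0,0,-2.5,0,0,0],[0,0,-2.5,0,0,0]],
  ],
)

```text
time: 25.67
tool_pos: [462.7, 218.2, 96.8]
tcp_rot: [180.0, -0.0, 90.0]
ft_force: [-4.0, -1.5, 6.0]
finger_gap: 40.5
grip_force: 62.5
```

Request:
step_arm(
  targets=[
    [[0,0,0,0,0,0],[0,0,0,0,0,0],[0,0,0,0,0,0],[0,0,3,0,0,0],[0,0,12,0,0,0],[0,0,40,0,0,0],[0,-20,80,0,0,0],[0,-55,80,0,0,0],[0,-87,80,0,0,0],[0,-87,80,0,0,0],[0,-87,80,0,0,0]],
  ],
  fingers=-0.4,
)

```text
time: 26.58
tool_pos: [462.9, 129.7, 177.0]
tcp_rot: [179.9, -0.0, 89.8]
ft_force: [-0.0, 0.1, -0.6]
finger_gap: 60.0
grip_force: 0.0
```

```bash
python3 - <<'E'
from h import *
s=snap("side"); wr=snap("wrist"); cv2.imwrite("pics/end_w.png",wr["img"]);cv2.imwrite("pics/end_s.png",s["img"])
g=cv2.cvtColor(wr["img"],6).astype(int)
def prof(c,z,rr): 
    a=px(wr,c)
    print("expect",z,[px(wr,np.array(c)*[1,1,0]+[k,0,z]) .tolist() for k in (-rr,rr)])
for n,c,z in (("collar",(463.5,218,0),86),("A",(611.9,195,0),70),("B",(525.1,84.5,0),70)):
    R0=22 if n=="collar" else 17
    a=px(wr,[c[0]-R0,c[1],z]);b=px(wr,[c[0]+R0,c[1],z]);y=int(a[1])
    print(n,a,b,[(x,int(g[max(y-1,0):y+2,x].mean())) for x in range(int(a[0])-10,min(int(b[0])+12,640),2)])
print(r.sense()["tool_pos"],r.sense()["ft_force"])
E
```

```text
collar [280.9  77.4] [355.9  77.3] [(270, 115), (272, 151), (274, 151), (276, 150), (278, 149), (280, 122), (282, 76), (284, 82), (286, 80), (288, 77), (290, 82), (292, 76), (294, 36), (296, 61), (298, 91), (300, 117), (302, 121), (304, 111), (306, 111), (308, 110), (310, 136), (312, 220), (314, 224), (316, 224), (318, 223), (320, 220), (322, 220), (324, 222), (326, 145), (328, 124), (330, 120), (332, 119), (334, 110), (336, 97), (338, 61), (340, 35), (342, 39), (344, 95), (346, 102), (348, 100), (350, 102), (352, 69), (354, 58), (356, 86), (358, 90), (360, 91), (362, 90), (364, 91), (366, 92)]
A [519.5 114.9] [571.5 114.9] [(509, 102), (511, 46), (513, 43), (515, 44), (517, 44), (519, 42), (521, 92), (523, 117), (525, 125), (527, 127), (529, 127), (531, 112), (533, 71), (535, 72), (537, 88), (539, 103), (541, 115), (543, 118), (545, 123), (547, 123), (549, 126), (551, 129), (553, 131), (555, 146), (557, 192), (559, 200), (561, 206), (563, 199), (565, 130), (567, 121), (569, 125), (571, 119), (573, 69), (575, 66), (577, 67), (579, 68), (581, 68)]
B [377.3 264.6] [422.1 264.6] [(367, 114), (369, 127), (371, 127), (373, 119), (375, 110), (377, 75), (379, 108), (381, 127), (383, 120), (385, 14), (387, 13), (389, 16), (391, 35), (393, 74), (395, 75), (397, 75), (399, 76), (401, 74), (403, 96), (405, 117), (407, 113), (409, 105), (411, 55), (413, 49), (415, 124), (417, 127), (419, 125), (421, 115), (423, 118), (425, 150), (427, 156), (429, 156), (431, 155), (433, 155)]
[462.56406977 131.23237615 176.28151457] [-0.16485967  0.36436531 -0.55229381]
```

Everything sits at its expected height and place: the collar edges read 281–353 against 281–356 expected, and both hubs fit. Handing in.

```bash
python3 -c "
from bench import r
print(r.hand_in())"
```

```text
the job is handed in; nothing more can be done
None
```

The job is handed in at about 27 s: former and both small rolls are down on their feet hub upward, the collar is on top of the former, and the toothed and pink rolls were left alone; one small roll slipped on the first grip and was nudged a few mm before I re-gripped and placed it.

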